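# Press a stuck plug out of a toy wheel's hub

## Task

A short brass plug is stuck in the bore of the orange toy wheel that stands on a spring in the plywood press-out stand. Take the red-handled push rod out of its rack, feel its tip gently into the bore and push the plug out through the bottom so that it drops into the blue tray, pressing gently enough that the spring under the wheel is never squeezed by more than a centimetre. Then put the rod back upright in the same rack hole, all the way down, and let go, leaving everything else where it stands.

Things in the scene. Friction and masses are not known exactly. Their poses are not given: they have to be found in the camera images.
- stand: Press-out stand of birch plywood, fixed to the bench: base 140 x 200 x 12 mm (x by y), origin at the centre of its underside on the bench, z up. Cheeks at y = -86 and +86 mm carry a deck, top 105 mm above the bench, with a slot along the stand's y axis. The orange wheel stands upright in the slot; the blue tray is below, open to front and back.
- slot_mid (a point): Stand's point x = 0, y = 0, z = 155 mm: over the middle of the slot, at the height of the unpressed wheel's top. The wheel cannot slide or turn, but where along the slot it stands is not measured: its axis is on the stand's plane x = 0, up to 20 mm from this point along the stand's y axis, either way.
- bore_end (a point): Stand's point x = 0, y = 0, z = 70 mm, the height of the bore's lower end. Wheel: orange disc 68 mm across, 20 mm thick, flat top 155 mm above the bench; below it a hub tube 29 mm across down to 70 mm. Bore 20 mm across, 85 mm long, sharp-edged, open at both ends; a sprung strip on the stand's +x side narrows it to 17-18 mm (it yields to about 12 N).
- plug_gate (a point): Stand's point x = 0, y = 0, z = 85 mm. The stuck brass plug (18 mm across, 28 mm long, 60 g) sits in the bore with its upper end 17 to 35 mm below the wheel's top. It takes about 8 to 15 N to slide down, until its upper end is 70 mm below the top (this height, lower by as much as the wheel is pressed); there the strip ends and it falls into the tray.
- wheel (a joint): How far the wheel is pressed straight down on its spring, m: 0 free (up), 0.020 bottomed. It starts to give at about 3 N, then 1.8 N per mm (about 21 N at 10 mm), and springs back when released. Any downward load on the wheel's top or on the plug squeezes it.
- tray: Blue open catch tray fixed in the stand under the deck, 85 x 145 x 32 mm, walls 4 mm; origin at the centre of its underside, 12 mm above the bench, axes as the stand's.
- rack: Dark wooden block fixed to the bench, 70 x 150 x 85 mm (x by y by z), origin at the centre of its underside. Two round upright holes in its top, 15 mm wide, 70 mm deep: at y = -35 mm for the push rod, at y = +35 mm for a spare dowel.
- rack_hole (a point): Centre of the floor of the push rod's hole (x = 0, y = -35 mm, z = 15 mm in the rack's frame), where the rod's tip stands.
- rod: Push rod, 160 g, standing upright in the rack: steel shaft 13 mm across and 105 mm long, with 1 mm chamfer at the flat tip, and above it a red square handle 24 x 24 mm, 45 mm tall (105 to 150 mm above the tip), its faces along the body's x and y axes, which start parallel to the rack's. Origin at the centre of the tip, z along the rod towards the handle.
- rod_tip (a point): Centre of the rod's flat lower end (the rod's origin).
- dowel: Spare wooden dowel, 13 mm across and 85 mm long, standing in the rack's other hole; origin at its lower end. Leave alone.
- jar_blue: Blue paint jar, 80 mm across, 90 mm tall; origin under its centre. Leave alone.
- jar_orange: Orange paint jar, 52 mm across, 70 mm tall; origin under its centre. Leave alone.
- jar_red: Red paint jar, 52 mm across, 70 mm tall; origin under its centre. Leave alone.
- bottle_black: Black paint bottle with white cap, 44 mm across, 130 mm tall; origin under its centre. Leave alone.
- block: Purple painted wooden block, 70 x 150 x 25 mm, lying flat; origin under its centre. Leave alone.
- brush: Paint brush lying on the bench, along its x axis. Leave alone.
Things that resemble listed ones, but are neither listed nor needed, are in the scene too. Leave any pink look-alike of the stand alone.

How it is judged:
On the way, in this order (a step that is already met when the one before it is completed fails the run):
1. the rod is lifted out of the rack (z of rod_tip in the frame of rack above 0.087 m), for 0.1 s.
2. the plug lies in the tray, pushed out with the rod: at that moment the rod's tip is down in the bore (contact force between tray and anything else above 0.3 N and z of rod_tip in the frame of stand below 0.125 m and x of rod_tip in the frame of stand between -0.01 and 0.01 m and y of rod_tip in the frame of stand between -0.026 and 0.026 m), for 0.1 s.
At the end, for the whole second after the job is handed in: The plug rests in the blue tray (the tray carries more than 0.3 N); the rod stands in its own rack hole, its tip within 6 mm sideways of the hole's centre and 6 mm of its floor, upright within 0.1 rad, released and at rest; the wheel has sprung back up to within 3 mm (contact force between tray and anything else above 0.3 N and horizontal distance between rod_tip and rack_hole below 0.006 m and z of rod_tip in the frame of rack below 0.021 m and angle between rod's own z axis and vertical below 0.1 rad and linear speed of rod below 0.02 m/s and value of joint wheel below 0.003 m); the robot touches nothing.
It fails at once if the wheel is pressed down more than 11 mm on its spring (about 23 N) (value of joint wheel above 0.011 m).
It fails at once if the spare dowel, a jar, the bottle, the block or the brush is moved by more than 15 mm (distance of any of dowel, jar_blue, jar_orange, jar_red, bottle_black, block, brush from where it was at the start of the episode above 0.015 m).
It also fails if it takes over 72 s, if anything falls off the work surface, if the arm or the gripper's body presses on something with over 40 N, if the wrist force passes 120 N, or if a joint passes its speed limit or range.

## Robot

A 6-joint arm with a two-finger parallel gripper is mounted at the origin on the work surface. World frame = base frame: x ahead of the robot, y to its left, z up, the work surface at z = 0. Lengths are in m, angles in rad, forces in N, time in s.
With the tool pointing down it reaches from about 0.375 to 0.975 m from the base axis. Payload 3.8 kg.
Tool frame: the origin (TCP) lies midway between the tips of the shut fingers; the grasp point (between the pads) lies 19 mm behind it; z points along the fingers, y is the line along which they close (so a half turn about z gives the same grasp; the last joint's range is limited). The gripper opens to 88 mm and grips with 3 to 60 N. Pads are 18 mm wide; open, the fingers measure 123 mm over their backs; the gripper's body (75 mm by 187 mm) begins 45 mm behind the grasp point.
Start: joints at [1.309, 0.264, 1.604, -0, 1.274, -0.037], TCP at [0.15, 0.658, 0.239] pointing down, gripper open.
Joint ranges: [-2.63, 2.63], [-0.94, 2.18], [0.31, 2.57], [-1.31, 4.45], [0, 2.66], [-2.55, 2.55]. Speed limits (rad/s): [2.57, 2.57, 3.14, 3.14, 3.14, 3.14].

## Interface

Orientations are given as a rotation vector (axis times angle).
In Python, from cell import manip, inverse_kinematics, cams, order gives the robot as it stands. Calls block until the motion is done:
- manip.move_pose(position, orientation): joint-space move of the TCP to a pose.
- manip.move_linear(position, rate=0.15, rot=None): straight line of the TCP; rot=None keeps the orientation; rate is the mean speed in m/s.
- manip.set_joints(angles): joint-space move.
- manip.set_gripper(opening, force=None): finger opening in m; force is the grip in N (None keeps the last); returns when the fingers have stopped.
- manip.dwell(seconds).
- inverse_kinematics(position, orientation): joint angles nearest the present ones, or None.
- manip.state(): the state.
- cams.capture(name): name is "scene" or "top" or "wrist"; returns a dict with "image" (400x640x3 uint8, blue, green, red), "z_map" (400x640 float32, m along the optical axis (not along the pixel's ray), 0 where there is no reading), "intrinsics" (3x3 intrinsics, pixels), "position" and "orientation" of the camera in the world; the wrist camera has in their place "T_tool_cam" (4x4, takes a point from camera to tool coordinates, whose origin is the TCP and whose axes are the flange's). Camera axes: x right, y down, z forward; pixel columns grow to the right and rows downward; lengths in m; the calibration is good to about 2 mm. A picture is of the moment at which its call begins: read the wrist's pose just before it.
A pose or a line that the arm cannot do raises manip.IKError and nothing moves.
- order.close_job(): hands the job in; it is judged then, once.
The state is a dict: "clock": time; "joint_pos": joint angles; "joint_velocities": joint speeds; "tau": joint torques, N m; "tool_pos": TCP position; "tcp_rot": TCP orientation; "contact_force": force on the tool from outside, world axes, zero at the start; "moment": the same for the moment, N m; "gripper_width": finger opening in m; "grasp_force": force on a finger pad.
Only numpy, scipy, OpenCV 4.12 (cv2) and the standard library are available. Lean on these libraries where they do the work, as an engineer would, in place of code of your own. Each camera call takes 0.05 s, during which the arm holds its last target. There are 200 camera calls.

## Working session

There is one attempt and no reset: what is moved stays moved. The work goes in short steps, each a Python script; the robot and the scene stay as the last script left them, time stands still between calls to the robot, and variables do not carry over. Pictures are saved under pics/ and viewed, at most 10 in all, crops included, and the job is handed in when it is done.

```bash
mkdir -p pics; ls; cat > h.py <<'E'
import numpy as np, cv2
from scipy.spatial.transform import Rotation as R
from cell import manip, inverse_kinematics, cams, order
def cap(n):
    s=manip.state(); c=cams.capture(n)
    if n=="wrist":
        T=np.eye(4); T[:3,:3]=R.from_rotvec(s["tcp_rot"]).as_matrix(); T[:3,3]=s["tool_pos"]
        c["T"]=T@np.array(c["T_tool_cam"])
    else:
        T=np.eye(4); o=np.array(c["orientation"]); T[:3,:3]=o if o.shape==(3,3) else R.from_rotvec(o).as_matrix(); T[:3,3]=c["position"]
        c["T"]=T
    return c
def ray(c,uv):
    d=np.linalg.inv(c["intrinsics"])@np.array([uv[0],uv[1],1.]); return c["T"][:3,3], c["T"][:3,:3]@d
def onplane(c,uv,z):
    o,d=ray(c,uv); return o+d*(z-o[2])/d[2]
def cloud(c):
    v,u=np.mgrid[:400,:640]; p=np.stack([u,v,np.ones_like(u)],-1)@np.linalg.inv(c["intrinsics"]).T*c["z_map"][...,None]
    return p@c["T"][:3,:3].T+c["T"][:3,3]
def tri(c1,p1,c2,p2):
    o1,d1=ray(c1,p1);o2,d2=ray(c2,p2)
    s=np.linalg.lstsq(np.stack([d1,-d2],1),o2-o1,rcond=None)[0]
    a=o1+s[0]*d1;b=o2+s[1]*d2; return (a+b)/2,np.linalg.norm(a-b)
E
python3 - <<'E'
from h import *
import pickle
for n in ["scene","top"]:
    c=cap(n); cv2.imwrite(f"pics/{n}.png",c["image"]); pickle.dump(c,open(n+".pkl","wb")); print(n,np.shape(c["orientation"]),c["T"].round(3).tolist(),c["intrinsics"][0,0] if hasattr(c["intrinsics"],"shape") else c["intrinsics"])
s=manip.state();print(s["clock"],s["tcp_rot"],s["contact_force"])
E
```

```text
pics
scene (3,) [[-0.596, 0.449, -0.666, 1.293], [0.803, 0.337, -0.492, 0.61], [0.003, -0.828, -0.561, 0.81], [0.0, 0.0, 0.0, 1.0]] 486.5961663318677
top (3,) [[0.012, -0.993, 0.121, 0.359], [-1.0, -0.01, 0.018, 0.009], [-0.017, -0.122, -0.992, 1.221], [0.0, 0.0, 0.0, 1.0]] 412.4076440501922
0.1 [-0.35239761 -3.12144587  0.00315004] [-0.51038657 -0.77293763  0.55441384]
```

View pics/scene.png

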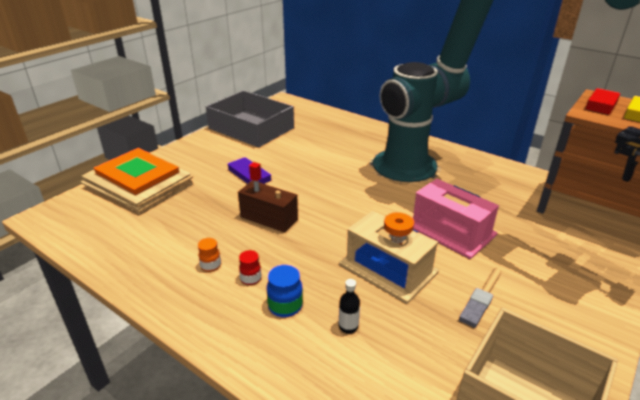

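View pics/top.png

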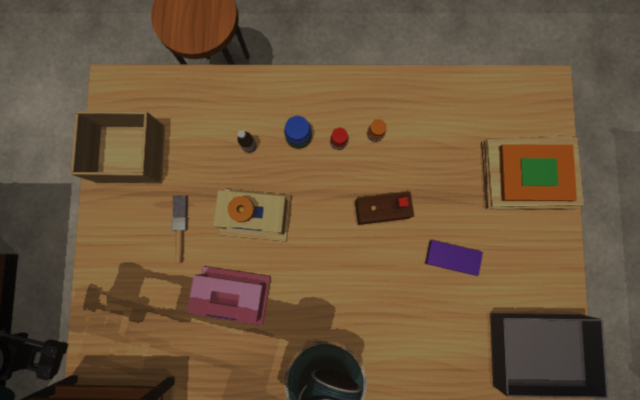

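The scene view shows the wheel at (398,222) and the rod handle at (255,170). In the top view the wheel is at (241,208) and the handle at (404,202). Next I'll make coarse estimates from the two views, then take close wrist views.

```bash
python3 - <<'E'
from h import *
import pickle
S=pickle.load(open("scene.pkl","rb"));T=pickle.load(open("top.pkl","rb"))
print("wheel",tri(S,(398,221),T,(241,208)));print("handle top",tri(S,(255,165),T,(404,202)))
for n,p in dict(bl=(217,229),tl=(222,190),tr=(290,194),br=(287,240)).items(): print(n,onplane(T,p,0.012).round(3))
for n,p in dict(a=(356,196),b=(411,192),c=(413,219),d=(358,223)).items(): print(n,onplane(T,p,0.085).round(3))
w=cams.capture("wrist"); print(w["T_tool_cam"],w["intrinsics"])
for (x,y) in [(.5,.23),(.5,-.24)]:
  for yaw in (0,1.57,-1.57,3.14):
    q=inverse_kinematics([x,y,.3],(R.from_euler("z",yaw)*R.from_euler("x",np.pi)).as_rotvec()); print(yaw,None if q is None else np.round(q,2))
E
```

```text
wheel (array([0.47809737, 0.22444648, 0.15220044]), np.float64(0.003873728065262957))
handle top (array([ 0.49604314, -0.19858421,  0.16029229]), np.float64(0.006007158761504578))
bl [0.432 0.32  0.012]
tl [0.548 0.309 0.012]
tr [0.538 0.106 0.012]
br [0.402 0.112 0.012]
a [ 0.523 -0.083  0.085]
b [ 0.536 -0.236  0.085]
c [ 0.461 -0.24   0.085]
d [ 0.448 -0.089  0.085]
[[ 2.77936997e-05 -9.59949525e-01 -2.80172996e-01  7.24808187e-02]
 [ 9.99999871e-01  1.68632025e-04 -4.78577658e-04  7.28381035e-04]
 [ 5.06656536e-04 -2.80172947e-01  9.59949407e-01 -1.45883506e-01]
 [ 0.00000000e+00  0.00000000e+00  0.00000000e+00  1.00000000e+00]] [[303.78769914   0.         321.41805398]
 [  0.         303.78769914 203.87845392]
 [  0.           0.           1.        ]]
0 [ 0.39 -0.01  1.79 -0.    1.35  1.96]
1.57 [ 0.39 -0.01  1.79 -0.    1.35  0.39]
-1.57 None
3.14 [ 0.39 -0.01  1.79 -0.    1.35 -1.18]
0 [-0.49  0.    1.79 -0.    1.35  1.08]
1.57 [-0.49  0.    1.79  0.    1.35 -0.49]
-1.57 None
3.14 [-0.49  0.    1.79  0.    1.35 -2.06]
```

```bash
cat >> h.py <<'E'
def rv(yaw): return (R.from_euler("z",yaw)*R.from_euler("x",np.pi)).as_rotvec()
E
python3 - <<'E'
from h import *
import pickle
V={}
def go(k,p,yaw):
    manip.move_pose(p,rv(yaw)); manip.dwell(.15); V[k]=cap("wrist")
go("w1",[.50,.19,.28],1.62);go("w2",[.45,.25,.28],1.62)
go("r1",[.52,-.17,.28],1.655);go("r2",[.47,-.23,.28],1.655)
pickle.dump(V,open("V.pkl","wb")); print(manip.state()["clock"])
im=np.vstack([np.hstack([V[a]["image"],V[b]["image"]]) for a,b in (("w1","w2"),("r1","r2"))])
cv2.imwrite("pics/v.png",cv2.resize(im,(800,500),interpolation=cv2.INTER_AREA))
E
```

```text
5.4333
```

View pics/v.png

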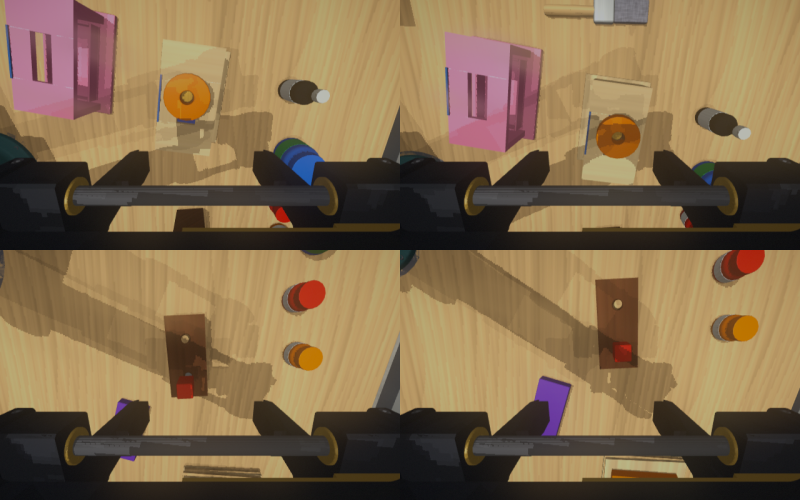

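The upper pair shows the wheel and bore at full-size pixels (299,155) and (348,217). The lower pair shows the red handle at (296,221) and (356,165), with the dowel at (296,142) and (348,87). Now I'll measure these.

```bash
python3 - <<'E'
from h import *
import pickle
V=pickle.load(open("V.pkl","rb"))
def big(m):
    cs,_=cv2.findContours(m.astype(np.uint8),cv2.RETR_EXTERNAL,cv2.CHAIN_APPROX_NONE); return max(cs,key=cv2.contourArea)
def tops(c,roi,z0,hue=None):
    P=cloud(c); u0,v0,r=roi; m=np.zeros((400,640),bool); m[max(0,v0-r):v0+r,u0-r:u0+r]=1
    m&=(c["z_map"]>0)&(abs(P[...,2]-z0)<.006)
    if hue:
        h=cv2.cvtColor(c["image"],cv2.COLOR_BGR2HSV); m&=hue(h)
    return m,P
C={}
for k,roi in (("w1",(299,155,60)),("w2",(348,217,60))):
    c=V[k]; m,P=tops(c,roi,.155,lambda h:(h[...,0]<20)&(h[...,1]>120)); b=big(m); e=cv2.fitEllipse(b); C[k]=e[0]
    # bore rim: hole in the top-face mask
    cs,hi=cv2.findContours(m.astype(np.uint8),cv2.RETR_CCOMP,cv2.CHAIN_APPROX_NONE)
    ho=[x for x,h in zip(cs,hi[0]) if h[3]>=0 and len(x)>15]; 
    print(k,e,"z",np.median(P[m][:,2]),"std",P[m][:,2].std(),"axis",onplane(c,e[0],.155).round(4))
    for x in ho:
        f=cv2.fitEllipse(x); print("  bore",f,onplane(c,f[0],.155).round(4))
    # deck
    md,_=tops(c,(roi[0],roi[1],110),.105,lambda h:(h[...,0]<35)&(h[...,1]<140)); r=cv2.minAreaRect(big(md))
    pts=np.array([onplane(c,q,.105) for q in cv2.boxPoints(r)]); print("  deck z",np.median(P[md][:,2]),pts[:,:2].round(3).tolist(),pts.mean(0).round(4))
print("wheel tri",tri(V["w1"],C["w1"],V["w2"],C["w2"]))
for k,roi,dw in (("r1",(296,221,35),(296,142)),("r2",(356,165,35),(348,87))):
    c=V[k]; m,P=tops(c,roi,.165,lambda h:((h[...,0]<8)|(h[...,0]>172))&(h[...,1]>150)); r=cv2.minAreaRect(big(m)); C[k]=r[0]
    pts=np.array([onplane(c,q,.165) for q in cv2.boxPoints(r)]); print(k,r,np.median(P[m][:,2]),pts[:,:2].round(3).tolist(),pts.mean(0).round(4))
    md,_=tops(c,(dw[0],dw[1]+45,110),.085); r=cv2.minAreaRect(big(md))
    pts=np.array([onplane(c,q,.085) for q in cv2.boxPoints(r)]); print("  rack z",np.median(P[md][:,2]),pts[:,:2].round(3).tolist(),pts.mean(0).round(4))
    mm,_=tops(c,(dw[0],dw[1],14),.100); print("  dowel",mm.sum(),P[mm].mean(0).round(4))
print("rod tri",tri(V["r1"],C["r1"],V["r2"],C["r2"]))
im=V["r1"]["image"][90:290,200:400];im2=V["w1"]["image"][55:255,200:400];im3=V["w2"]["image"][115:315,250:450]
cv2.imwrite("pics/z.png",cv2.resize(np.hstack([im,im2,im3]),(798,266),interpolation=cv2.INTER_CUBIC))
E
```

```text
w1 ((298.7843933105469, 154.28173828125), (74.06192016601562, 75.57044982910156), 138.81224060058594) z 0.15474410798252258 std 0.0007858569894100211 axis [0.4776 0.2293 0.155 ]
  bore ((298.971435546875, 155.06146240234375), (21.965761184692383, 22.997238159179688), 131.66946411132812) [0.4778 0.2286 0.155 ]
  deck z 0.10478763332329921 [[0.405, 0.127], [0.435, 0.31], [0.534, 0.302], [0.521, 0.114]] [0.4736 0.2133 0.105 ]
w2 ((348.7860412597656, 218.78977966308594), (67.22627258300781, 70.21904754638672), 77.81163787841797) z 0.15481875915991378 std 0.000961240758656013 axis [0.4771 0.23   0.155 ]
  bore ((348.5888671875, 219.31591796875), (19.14268684387207, 21.372926712036133), 78.30957794189453) [0.477  0.2295 0.155 ]
  deck z 0.10485672954321831 [[0.416, 0.125], [0.435, 0.31], [0.534, 0.302], [0.531, 0.113]] [0.4788 0.2128 0.105 ]
wheel tri (array([0.47745094, 0.22894153, 0.15194909]), np.float64(9.618414808696465e-05))
r1 ((295.0, 224.0), (26.0, 26.0), 90.0) 0.1646931221303685 [[0.486, -0.182], [0.509, -0.18], [0.511, -0.205], [0.487, -0.207]] [ 0.4981 -0.1935  0.165 ]
  rack z 0.08478536303543335 [[0.45, -0.09], [0.519, -0.082], [0.539, -0.23], [0.461, -0.24]] [ 0.492  -0.1607  0.085 ]
  dowel 123 [ 0.4892 -0.1256  0.0997]
r2 ((356.5, 164.0), (28.0, 27.0), 90.0) 0.16471192105602525 [[0.485, -0.183], [0.508, -0.182], [0.511, -0.206], [0.488, -0.208]] [ 0.4979 -0.1945  0.165 ]
  rack z 0.08481879681456436 [[0.449, -0.091], [0.518, -0.082], [0.547, -0.229], [0.469, -0.24]] [ 0.4956 -0.1603  0.085 ]
  dowel 138 [ 0.489  -0.126   0.0997]
rod tri (array([ 0.49810854, -0.19464   ,  0.16199671]), np.float64(0.00052265903648926))
```

View pics/z.png

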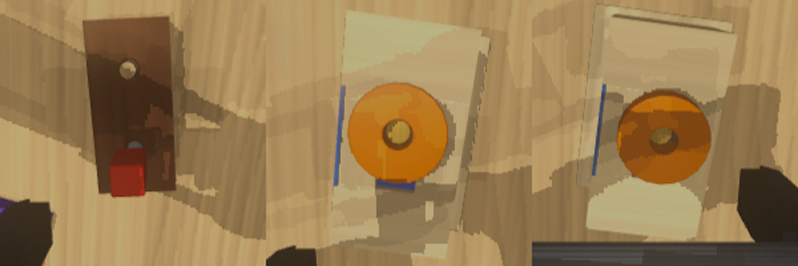

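The crops show the rack with dowel and red handle, and the wheel with its bore clearly ringed. The estimates agree across views: wheel axis about (0.4775, 0.229) with top at 0.155, and rod at (0.498, -0.194). Next is the grasp and lift.

```bash
python3 - <<'E'
from h import *
import pickle
yaw=1.57+.095
manip.set_gripper(.06)
manip.move_pose([.498,-.1942,.2],rv(yaw)); manip.move_linear([.498,-.1942,.126],.08)
manip.set_gripper(0.0,45); manip.dwell(.2)
s=manip.state(); print(s["clock"],s["tool_pos"],s["gripper_width"],s["grasp_force"],s["contact_force"])
pickle.dump(dict(p=s["tool_pos"],r=s["tcp_rot"]),open("grasp.pkl","wb"))
for z in (.15,.2,.245):
    manip.move_linear([.498,-.1942,z],.08); s=manip.state(); print(s["tool_pos"],s["gripper_width"],np.round(s["contact_force"],2),np.round(s["moment"],2))
manip.move_linear([.4775,.229,.295],.3)
manip.dwell(.3);c=cap("wrist");pickle.dump(c,open("h1.pkl","wb"));s=manip.state(); print(s["clock"],s["tool_pos"],np.round(s["contact_force"],2),np.round(s["moment"],2))
cv2.imwrite("pics/h1.png",c["image"])
E
```

```text
8.3833 [ 0.49812129 -0.19422212  0.12611026] 0.023573199057834074 44.600737765431404 [-0.29063632  0.78635941  0.55886504]
[ 0.49821997 -0.19431673  0.15081518] 0.023838699678307443 [-0.34 -0.32 -0.77] [-0.08  0.09  0.02]
[ 0.49775056 -0.19408786  0.19987279] 0.023361935533453542 [-0.14 -0.48 -2.08] [-0.05  0.09 -0.06]
[ 0.49793799 -0.19415501  0.24507229] 0.0238420619859863 [-0.37  0.72 -1.19] [-0.05  0.09 -0.02]
12.25 [0.47762597 0.22846061 0.29500869] [-0.32  0.56 -2.15] [-0.07  0.04 -0.04]
```

View pics/h1.png

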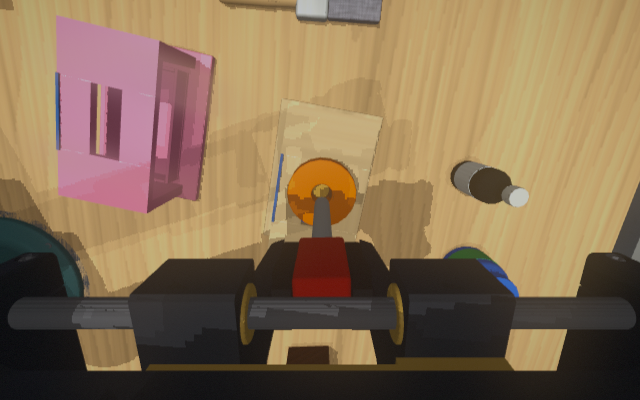

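The rod is held, and its tip is at (322,203), right over the bore in this view. I'll measure the shaft axis against the wheel in this same image.

```bash
python3 - <<'E'
from h import *
import pickle
from scipy.optimize import least_squares
c=pickle.load(open("h1.pkl","rb"));P=cloud(c)
m=np.zeros((400,640),bool);m[170:250,290:350]=1
m&=(P[...,2]>.175)&(P[...,2]<.28)&(c["z_map"]>0); h=cv2.cvtColor(c["image"],cv2.COLOR_BGR2HSV); m&=h[...,1]<110
Q=P[m]; print(m.sum(),Q.min(0),Q.max(0))
for a in np.arange(.18,.235,.01):
    q=Q[(Q[:,2]>a)&(Q[:,2]<a+.01)]
    if len(q)<10: continue
    print(a.round(3),len(q),q.min(0).round(4),q.max(0).round(4))
f=lambda t:np.linalg.norm((Q[:,:2]-(t[:2]+np.outer(Q[:,2]-.184,t[2:]))),axis=1)-.0065
q0=[.4775,.228,0,0]; r=least_squares(f,q0,loss="soft_l1",f_scale=.001); print("axis at z=.184, slope",r.x.round(4),np.std(r.fun))
hs=h; w=(abs(P[...,2]-.155)<.006)&(h[...,0]<20)&(h[...,1]>120); w[:,:270]=0;w[:,370:]=0
cs,_=cv2.findContours(w.astype(np.uint8),cv2.RETR_EXTERNAL,cv2.CHAIN_APPROX_NONE); b=max(cs,key=cv2.contourArea)
X=np.array([onplane(c,p[0],.155)[:2] for p in b]); g=least_squares(lambda t:np.linalg.norm(X-t[:2],axis=1)-.034,[.4775,.229],loss="soft_l1",f_scale=.0007); print("wheel",g.x.round(4),np.abs(g.fun).mean())
E
```

```text
642 [0.47121593 0.22664697 0.18580134] [0.4840217  0.23416909 0.27751364]
0.18 10 [0.4718 0.2299 0.1858] [0.4811 0.2336 0.1897]
0.19 45 [0.4719 0.2301 0.19  ] [0.4828 0.234  0.1997]
0.2 51 [0.4714 0.2278 0.2002] [0.4835 0.2342 0.2099]
0.21 51 [0.4716 0.2287 0.2102] [0.4833 0.2339 0.2198]
0.22 64 [0.4717 0.2298 0.2202] [0.483  0.2339 0.23  ]
0.23 75 [0.4715 0.2284 0.2302] [0.4836 0.234  0.2399]
axis at z=.184, slope [ 4.778e-01  2.271e-01 -2.000e-03  3.000e-04] 0.00019279704420366352
wheel [0.4774 0.2291] 0.00678639421495941
```

```bash
cat >> h.py <<'E'
def F(n=6):
    a=[]
    for _ in range(n):
        manip.dwell(.02); a.append(manip.state()["contact_force"])
    return np.mean(a,0)
def down(x,y,z0,z1,step,stop,ref,rate=.03):
    z=z0
    while z>z1+1e-6:
        z=max(z-step,z1); manip.move_linear([x,y,z],rate); f=F(4)-ref; print(round(z,4),f.round(1),end=" ")
        if -f[2]<-1e9 or abs(f[2])>stop or np.linalg.norm(f[:2])>8: print("STOP"); break
    print(); return z
E
python3 - <<'E'
from h import *
x,y=.4772,.2305
manip.move_linear([x,y,.274],.1); ref=F(15); print("ref",ref.round(2),manip.state()["tool_pos"])
z=down(x,y,.274,.252,.002,4,ref); np.save("ref.npy",ref)
s=manip.state();print(s["clock"],s["tool_pos"],np.round(s["moment"],2))
E
```

```text
ref [ 0.14  0.01 -1.69] [0.47751046 0.23065424 0.27462198]
0.272 [ 0.1 -0.3  0.3] 0.27 [-0.5 -0.1  0.3] 0.268 [-0.   0.1 -0.4] 0.266 [0.1 0.1 0.3] 0.264 [ 0.1 -0.  -0.3] 0.262 [-0.2  0.2 -0.2] 0.26 [-0.3  0.1  0.3] 0.258 [-0.3  0.4 -0.1] 0.256 [ 0.1 -0.4  0. ] 0.254 [-0.1  0.1  0.1] 0.252 [-0.   0.2  0.4] 
16.3417 [0.47714996 0.23046844 0.25190415] [-0.1   0.08 -0.04]
```

The tip is 14 mm into the bore with no force, so now I push.

```bash
python3 - <<'E'
from h import *
x,y=.4772,.2305; ref=np.load("ref.npy")
z=down(x,y,.252,.186,.002,19,ref,.04)
s=manip.state();print(s["clock"],s["tool_pos"],s["gripper_width"],np.round(s["moment"],2))
E
```

```text
0.25 [-0.1 -0.   0.4] 0.248 [0.  0.6 0.2] 0.246 [-0.4  0.3  3.6] 0.244 [-0.7  0.   6.9] 0.242 [-1.9 -0.1  9.2] 0.24 [-2.6 -0.4 11.8] 0.238 [-2.4  0.3 12.8] 0.236 [-2.6 -0.4 12.9] 0.234 [-2.5  0.4 12.9] 0.232 [-2.8  0.1 12.3] 0.23 [-2.5  0.2 12.1] 0.228 [-2.9 -0.4 12.4] 0.226 [-2.5  0.  12.5] 0.224 [-2.8  0.2 12.4] 0.222 [-3.   0.1 13. ] 0.22 [-2.8  0.  12.6] 0.218 [-2.5  0.1 12.8] 0.216 [-2.7  0.2 12.7] 0.214 [-3.1 -0.3 12.8] 0.212 [-3.  -0.4 12.7] 0.21 [-2.4 -0.2 12.6] 0.208 [-2.7 -0.  12.7] 0.206 [-3.  -0.3 12.9] 0.204 [-2.4  0.1 12.2] 0.202 [-2.7  0.2 12.6] 0.2 [-2.4  0.1 12.8] 0.198 [-2.9  0.6 12.6] 0.196 [-2.4  0.1 12.2] 0.194 [-3.   0.4 11.2] 0.192 [-2.6 -0.2 10.7] 0.19 [-0.4  0.1  0.1] 0.188 [-0.2  0.4  0.1] 0.186 [-0.1 -0.1  0. ] 
26.7917 [0.4771415  0.23048424 0.18587685] 0.023564107914061123 [-0.05  0.02 -0.01]
```

The force fell to zero at TCP z 0.190, so the plug has dropped. I'll retract, check the tray and tip, and go back over the rack.

```bash
python3 - <<'E'
from h import *
import pickle
from scipy.optimize import least_squares
manip.dwell(.4)
manip.move_linear([.4772,.2305,.290],.1)
g=pickle.load(open("grasp.pkl","rb")); print(g["p"])
manip.move_linear([.498,-.1942,.29],.25)
manip.dwell(.3); s=manip.state(); c=cap("wrist"); sc=cap("scene"); P=cloud(c)
h=cv2.cvtColor(c["image"],cv2.COLOR_BGR2HSV)
m=np.zeros((400,640),bool);m[170:250,290:350]=1;m&=(P[...,2]>.17)&(P[...,2]<.28)&(h[...,1]<110);Q=P[m]
f=lambda t:np.linalg.norm((Q[:,:2]-(t[:2]+np.outer(Q[:,2]-.184,t[2:]))),axis=1)-.0065
r=least_squares(f,[*s["tool_pos"][:2],0,0],loss="soft_l1",f_scale=.001); print(s["clock"],s["tool_pos"],"tip",r.x.round(4),r.x[:2]-s["tool_pos"][:2],Q[:,2].min())
a=cv2.resize(sc["image"][180:310,320:460],(560,520),interpolation=cv2.INTER_CUBIC)
b=c["image"][120:250,250:400]; b=cv2.resize(b,(240,208)); o=np.zeros((520,800,3),np.uint8); o[:,:560]=a; o[:208,560:]=b; cv2.imwrite("pics/after.png",o)
E
```

```text
[ 0.49812129 -0.19422212  0.12611026]
30.5333 [ 0.49810135 -0.19370995  0.29007119] tip [ 4.982e-01 -1.949e-01 -4.000e-04 -8.000e-04] [ 7.34168000e-05 -1.16889533e-03] 0.1808213311843767
```

View pics/after.png

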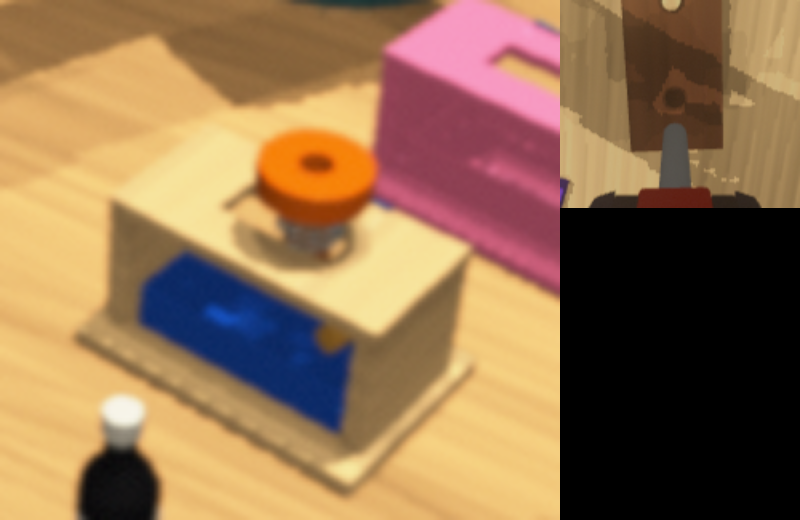

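The brass plug is visible in the tray at (330,338) of the crop and the wheel is back up. The empty rod hole is at about (322,181) in the wrist image. I'll measure the hole, then insert by feel.

```bash
python3 - <<'E'
from h import *
c=cap("wrist"); g=cv2.cvtColor(c["image"],cv2.COLOR_BGR2GRAY)[168:194,306:340]
t,m=cv2.threshold(cv2.GaussianBlur(g,(3,3),0),0,255,cv2.THRESH_BINARY_INV+cv2.THRESH_OTSU)
for q in cv2.findContours(m,cv2.RETR_EXTERNAL,cv2.CHAIN_APPROX_NONE)[0]:
    if len(q)>15:
        e=cv2.fitEllipse(q); uv=np.array(e[0])+[306,168]; print(e[1],uv,onplane(c,uv,.085).round(4))
print(t)
x,y=.498,-.1942
manip.move_linear([x,y,.202],.15); ref=F(15)
z=down(x,y,.202,.178,.003,4,ref); print(manip.state()["clock"])
E
```

```text
(4.279417514801025, 6.633240699768066) [308.29536033 191.28175354] [ 0.4838 -0.2093  0.085 ]
(18.017940521240234, 27.17276954650879) [325.16772461 185.23451424] [ 0.5031 -0.2001  0.085 ]
(3.9043188095092773, 10.670918464660645) [335.7051239  169.64871311] [ 0.5135 -0.1804  0.085 ]
(8.836021423339844, 20.04412078857422) [309.75043917 173.5230875 ] [ 0.4838 -0.1878  0.085 ]
60.0
0.199 [ 0.5 -0.3 -0.2] 0.196 [-0.4 -0.5 -0.4] 0.193 [0.  0.3 0.3] 0.19 [-0.2 -0.1  0.3] 0.187 [ 0.6 -0.4 -0.1] 0.184 [-0.3 -0.2  0.2] 0.181 [0.5 0.1 0.1] 0.178 [-0.3  0.1  0.3] 
34.2
```

The tip is 18 mm into the hole with no force. I'll continue to the floor.

```bash
python3 - <<'E'
from h import *
x,y=.498,-.1942; ref=F(12)
z=down(x,y,.178,.131,.006,6,ref,.05); 
if z<.132: z=down(x,y,z,.124,.001,4,ref,.03)
s=manip.state();print(s["clock"],s["tool_pos"])
manip.set_gripper(.06); manip.dwell(.3); p=manip.state()["tool_pos"]
manip.move_linear([p[0],p[1],.215],.1); manip.move_linear([.47,-.23,.28],.2); manip.dwell(.3)
c=cap("wrist");P=cloud(c);h=cv2.cvtColor(c["image"],cv2.COLOR_BGR2HSV)
m=((h[...,0]<8)|(h[...,0]>172))&(h[...,1]>150)&(abs(P[...,2]-.165)<.008)&(c["z_map"]>0);m[:,:320]=0;m[:,400:]=0
print(m.sum(),np.median(P[m],0),P[m].min(0),P[m].max(0))
cs,_=cv2.findContours(m.astype(np.uint8),cv2.RETR_EXTERNAL,cv2.CHAIN_APPROX_NONE);r=cv2.minAreaRect(max(cs,key=cv2.contourArea));print(r,onplane(c,r[0],.165));cv2.imwrite("pics/end.png",c["image"])
s=manip.state();print(s["clock"],np.round(s["contact_force"],1))
E
```

```text
0.172 [0.  0.6 0. ] 0.166 [0.4 0.2 0.1] 0.16 [ 0.5  0.5 -0. ] 0.154 [0.1 0.1 0.1] 0.148 [0.5 0.4 0.2] 0.142 [0.4 0.8 0.5] 0.136 [0.3 0.4 0.2] 0.131 [-0.1  0.3  0.1] 
0.13 [0.1 0.4 0.3] 0.129 [0.3 0.6 0.2] 0.128 [ 0.4 -0.1  0.4] 0.127 [0.1 0.6 0.2] 0.126 [ 0.1 -0.2  1.2] 0.125 [-0.9  0.8  7.2] STOP

38.95 [ 0.49848528 -0.19443604  0.12613946]
782 [ 0.49777031 -0.19436467  0.16474616] [ 0.48536347 -0.20778232  0.15705093] [ 0.51071514 -0.18221021  0.16712477]
((358.0, 165.0), (28.0, 28.0), 90.0) [ 0.49764107 -0.19448983  0.165     ]
41.8833 [-0.4 -0.6  0.2]
```

View pics/end.png

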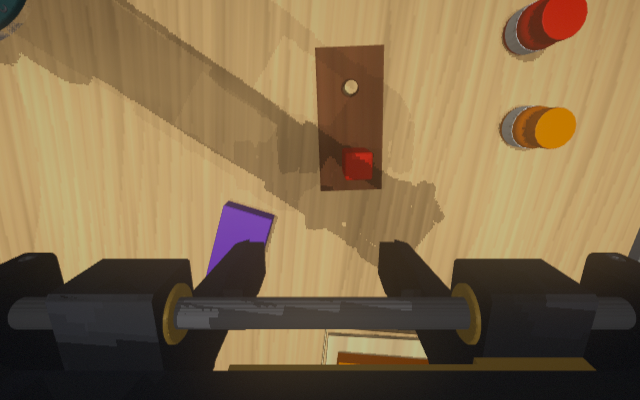

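The rod stands in its hole at (358,165), with its top at 0.165 m as at the start. The dowel is undisturbed at (350,87) and the gripper is clear.

```bash
python3 -c "
from h import *
print(order.close_job())"
```

```text
the job is handed in; nothing more can be done
None
```

The plug is in the blue tray, the rod is back upright on the floor of its rack hole and released, and I handed the job in at about 42 s; push force peaked near 13 N, about 5–6 mm of spring squeeze by the given stiffness, and the verdict was not shown.

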